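# Open the drive test jig and draw the drive out

## Robot

A 7-joint arm with a two-finger parallel gripper is mounted at the origin on a cart in front of the work surface, level with it; the furniture and walls round the work are solid. World frame = base frame: x ahead of the robot, y to its left, z up, the work surface at z = 0. Lengths are in m, angles in rad, forces in N, time in s.
With the tool pointing down it reaches from about 0.35 to 0.9 m from the base axis. Payload 19.9 kg.
Tool frame: the origin (TCP) lies on the centre line of the jaws, within the pads' length; the fingertips stand 22 mm ahead of it and the grasp point (between the pads) lies 3 mm ahead of it (robot.tcp_to_tips is the distance from the TCP to the fingertips, in m); z points along the fingers, y is the line along which they close (so a half turn about z gives the same grasp; the last joint's range is limited). The gripper opens to 94 mm and grips with 3 to 60 N. Pads are 16 mm wide; open, the fingers measure 119 mm over their backs; the gripper's body (75 mm by 177 mm) begins 78 mm behind the grasp point.
Start: joints at [-1.329, 0.417, -0.01, 1.614, 0.005, 1.111, -0.053], TCP at [0.174, 0.6, 0.227] pointing down, gripper open.
Joint ranges: [-2.81, 2.81], [-0.39, 2.02], [-1.27, 1.25], [0.06, 2.57], [-1.19, 4.33], [0.19, 2], [-2.82, 2.82]. Speed limits (rad/s): [1.89, 1.89, 2.39, 2.39, 3.01, 3.01, 3.01].

## Interface

Orientations are given as a 3x3 rotation matrix whose columns are the frame's x, y, z axes.
In Python, from rig import robot, grab_frame, camera_info, recognise, cut_out, tip_of, readout gives the robot as it stands. Calls block until the motion is done:
- robot.move_ptp(position, orientation): joint-space move of the TCP to a pose.
- robot.move_linear(position, velocity=0.15, frame=None, threshold=None): straight line of the TCP; frame=None keeps the orientation; velocity is the mean speed in m/s. With threshold (N) it stops when the force on the tool has changed by that much, and returns True; else False.
- robot.goto_joints(angles): joint-space move.
- robot.gripper_to(opening): finger opening in m; the grip force is fixed at half the most; returns when the fingers have stopped.
- robot.pause(seconds).
- robot.ik(position, orientation): joint angles nearest the present ones, or None.
- grab_frame(name): name is "scene" or "side" or "wrist"; returns (picture, depth): 480x640x3 uint8, red, green, blue; 480x640 float32, m along the optical axis (not along the pixel's ray), 0 where there is no reading.
- camera_info(name): a dict with "fx", "fy", "cx", "cy" (pixels), "rvec" (rotation vector, rad) and "tvec" (3), from world to camera coordinates, as OpenCV has them. Camera axes: x right, y down, z forward; pixel columns grow to the right and rows downward; lengths in m; the calibration is good to about 2 mm. A picture is of the moment at which its call begins: read the wrist's pose just before it. camera_info takes no time and is no camera call; for the wrist camera it gives the pose at the moment of the call.
A pose or a line that the arm cannot do raises robot.PlanningError and nothing moves.
- robot.sign_off(): hands the job in; it is judged then, once.
Trained networks look in the newest picture that a camera, given by its name, has taken for a name from the list of things; names that differ only in an ending like _2 or _b are one class to them, and where a whole thing is asked for, a point or a joint stands for the part that bears it (a point fixed in the world has none). Each returns a list of dicts, best first, with "p" (0 to 1); they miss things now and then, are a little off and sometimes report something else, mostly with a low value. They report only what shows in the picture. A call takes as long as a camera call.
- recognise(camera, query): "pixel" ([row, column] in pixels, amid what is visible of it).
- cut_out(camera, query): "pixels" (480x640 bool, what is visible of it) and "pixel" ([row, column] in pixels, amid what is visible of it).
- tip_of(camera, query): "pixel" ([row, column] in pixels: a listed point, or the origin of a listed thing).
Readings, each from a call of its own:
- readout.get_time(): time.
- readout.get_qpos(): joint angles.
- readout.get_joint_vel(): joint speeds.
- readout.get_effort(): joint torques, N m.
- readout.get_ee_pos(): TCP position.
- readout.get_tool_rot(): TCP orientation.
- readout.get_force(): force on the tool from outside, world axes, zero at the start.
- readout.get_moment(): the same for the moment, N m.
- readout.get_opening(): finger opening in m.
- readout.get_grasp_force(): force on a finger pad.
Only numpy, scipy, OpenCV 4.12 (cv2) and the standard library are available. Lean on these libraries where they do the work, as an engineer would, in place of code of your own. Each camera call takes 0.05 s, during which the arm holds its last target. There are 200 camera calls.

## Task

The portable drive in the clamshell test jig has finished its test and has to come out. First take the small bit box off the jig's front apron and set it flat on the bare bench; then press the jig's release button so that the lid springs fully open, and, pressing down on top of the drive, draw it forward out of its nest along the apron, without lifting it, until it lies square against the stop strip at the front. Leave the lid open, and do not shift or knock over the other things on the bench.

Things in the scene. Friction and masses are not known exactly. Their poses are not given: they have to be found in the camera images.
- jig: Clamshell test jig, fixed to the bench, yawed: a dark grey base plate 12 mm thick, jig x -140 to +130, y -115 to +85 mm. Origin on the bench under the middle of the drive's lane; x points along the lane away from the jig's front, y to its left, z up. The plate's top (z = 12 mm) is one smooth slippery floor: at the back the nest under the lid, in front of it the apron, open at its left.
- nest_mouth (a point): Middle of the nest's open front, on the floor: jig x +12, y 0, z 12 mm. The nest runs back to a wall at jig x +102 mm, between rails at y -62 and +62 mm; rails and wall are 13 mm high (top 25 mm above the bench). The apron runs forward from here.
- apron_stop (a point): Middle of the inner face of the stop strip across the front of the apron, on the floor: jig x -135, y 0, z 12 mm. The strip is steel, 5 mm thick, 10 mm high (top 22 mm above the bench), jig y -62 to +72 mm.
- lid (a joint): Lid angle: 0 closed and latched, 1.9 rad open at its stop, leaning back, held there by its spring; it opens in about 1 s when unlatched. Aluminium frame with a clear window, 150 mm wide, 123 long, 6 thick. Hinge along jig y at jig x +118, z 37 mm. Closed, its top is at z 40 and its front edge at jig x -5 mm; it swings up and back from there. Open, it reaches about 155 mm high.
- lid_front (a point): Middle of the lid's front edge, on its upper side; it moves with the lid.
- release (a joint): Travel of the release button: 0 up, 0.007 m fully down. The pawl lets go of the lid at about 0.004 m. The spring takes about 1.5 N to start and 5 N to go fully down; the button comes up again by itself.
- release_top (a point): Centre of the top of the release button, a round cap 26 mm across, pressed straight down; jig x -72, y -92 mm, 49 mm above the bench when up. It stands 11 mm out of a collar 42 mm across on the latch housing (jig x -98 to -8, y -111 to -73 mm, 26 mm high). A steel pawl up to 45 mm high stands behind it at jig x -26 to -10 mm.
- drive: Portable disk drive, flat black case 80 (its x, along jig x) x 118 (its y, across the lane) x 16.5 mm, 0.19 kg, loose in the nest, 3 mm free at each side. Origin under its centre, on the 12 mm floor; its top is 28.5 mm above the bench, 3.5 mm above the rails. Its smooth case slides easily on the floor (friction about 0.2): 10 N on top draws it. At the stop strip its origin is at jig x -95 mm.
- bit_box: Small closed dark box for screwdriver bits, 40 (its x) x 62 (its y) x 16 mm, about 0.09 kg, lying at any yaw on the apron in front of the lid. Origin at the centre of its underside. The bench around world x 0.36 to 0.54, y -0.42 to +0.08 is bare apart from the jig and the bystanders listed here.
- board_vice: Blue board vice fixed on the bench to the right of the jig, about 130 x 140 mm and 60 mm high; origin on the bench near its middle. Stays.
- flux_bottle: Bystander: small amber bottle with black cap, 34 mm across, 70 mm high, standing. Origin at the centre of its underside. It, the capacitor and the solder spool may stand in each other's places: one left of the jig, one in front of its right corner, one further right.
- capacitor: Bystander: dark cylindrical capacitor, 30 mm across, 54 mm high, standing. Origin at the centre of its underside.
- solder_spool: Bystander: spool 53 mm across, 34 mm high, standing. Origin at the centre of its underside.
- control_board: Bystander: circuit board 64 (x) x 95 (y) x 18 mm lying on spacers. Origin at its centre, on the bench.
- cutters: Bystander: side cutters 107 (x) x 32 (y) x 10 mm lying on the bench. Origin at their centre, on the bench.
- tape_roll: Bystander: roll of tape 59 mm across, 19 mm high, lying flat. Origin at its centre, on the bench.

How it is judged:
On the way, in this order (a step that is already met when the one before it is completed fails the run):
1. the bit box is off the jig, flat on the bench and let go (height (world z) of bit_box below 0.005 m and angle between bit_box's own z axis and vertical below 0.15 rad and linear speed of bit_box below 0.02 m/s and contact force between the fingers and bit_box below 0.1 N), for 0.2 s.
2. the release button is pressed (value of joint release above 0.0035 m), for 0.02 s.
3. the lid stands open at its stop (value of joint lid above 1.8 rad), for 0.2 s.
4. the drive lies out on the apron at the stop strip (x of drive in the frame of jig between -0.105 and -0.085 m), for 0.1 s.
At the end, for the whole second after the job is handed in: The lid is open at its stop (over 1.8 rad); the drive lies flat on the apron, fully out of the nest, within 10 mm of the front stop strip, within 25 mm of the lane's middle and within 0.12 rad of square, at rest; the bit box lies flat on the bench, off the jig, at rest (all of step 4 and value of joint lid above 1.8 rad and y of drive in the frame of jig between -0.025 and 0.025 m and z of drive in the frame of jig below 0.016 m and angle between drive's own z axis and vertical below 0.05 rad and angle between the x axis of drive and the x axis of jig, either way round below 0.12 rad and linear speed of drive below 0.01 m/s and height (world z) of bit_box below 0.005 m and angle between bit_box's own z axis and vertical below 0.15 rad and linear speed of bit_box below 0.02 m/s); the robot touches nothing.
It fails at once if the drive is lifted or tipped (height (world z) of drive above 0.03 m or angle between drive's own z axis and vertical above 0.25 rad).
It fails at once if a bystander is shifted by more than 30 mm or knocked over (distance of any of flux_bottle, capacitor, solder_spool, control_board, cutters, tape_roll from where it was at the start of the episode above 0.03 m or angle between any of flux_bottle, capacitor, solder_spool, control_board, cutters, tape_roll's own z axis and vertical above 0.5 rad).
It also fails if it takes over 61 s, if anything falls off the work surface, if the arm or the gripper's body presses on something with over 40 N, if the wrist force passes 120 N, or if a joint passes its speed limit or range.

## Working session

There is one attempt and no reset: what is moved stays moved. The work goes in short steps, each a Python script; the robot and the scene stay as the last script left them, time stands still between calls to the robot, and variables do not carry over. Pictures are saved under pics/ and viewed, at most 10 in all, crops included, and the job is handed in when it is done.

```bash
mkdir -p pics; ls; cat > h.py <<'E'
import numpy as np, cv2
from rig import robot, grab_frame, camera_info, recognise, cut_out, tip_of, readout
def cam(n):
    c=camera_info(n); R=cv2.Rodrigues(np.array(c["rvec"],float))[0]; return c,R,np.array(c["tvec"],float).ravel()
def at_z(n,pix,z):
    "intersect pixel [row,col] ray with world plane z"
    c,R,t=cam(n); d=R.T@np.array([(pix[1]-c["cx"])/c["fx"],(pix[0]-c["cy"])/c["fy"],1]); o=-R.T@t
    return o+d*(z-o[2])/d[2]
def cloud(n,depth,mask):
    c,R,t=cam(n); r,k=np.nonzero(mask&(depth>0)); z=depth[r,k]
    return (np.c_[(k-c["cx"])/c["fx"]*z,(r-c["cy"])/c["fy"]*z,z]-t)@R
def down(yaw):
    "tool pointing down, tool x axis at yaw"
    c,s=np.cos(yaw),np.sin(yaw); return np.array([[c,s,0],[s,-c,0],[0,0,-1.]])
def save(n,p): cv2.imwrite("pics/"+n,p[:,:,::-1])
E
python3 - <<'E'
from h import *
print(readout.get_time(), readout.get_tool_rot())
for n in ("scene","side"):
    p,d=grab_frame(n); save(n+"0.png",p); c,R,t=cam(n); print(n,"cam at",-R.T@t)
    for q,z in (("nest_mouth",.012),("apron_stop",.012),("lid_front",.04),("release_top",.049),("jig",0),("drive",.012),("bit_box",.012),("flux_bottle",0),("capacitor",0),("solder_spool",0),("board_vice",0)):
        for f in tip_of(n,q)[:2]: print(q,np.round(f["p"],2),np.round(f["pixel"]),at_z(n,f["pixel"],z).round(4))
print(readout.get_time())
E
```

```text
pics
rig.py
0.0 [[-9.60268253e-01  2.79078498e-01 -2.71141246e-04]
 [ 2.79078618e-01  9.60267482e-01 -1.22002766e-03]
 [-8.01153658e-05 -1.24722356e-03 -9.99999219e-01]]
scene cam at [-0.63558664  0.75944902  0.80180844]
nest_mouth 0.59 [268. 255.] [0.5628 0.253  0.012 ]
nest_mouth 0.28 [286. 329.] [0.4013 0.1304 0.012 ]
apron_stop 0.61 [295. 272.] [0.4327 0.2675 0.012 ]
lid_front 0.83 [260. 255.] [0.5567 0.254  0.04  ]
release_top 0.39 [258. 301.] [0.4951 0.1576 0.049 ]
jig 0.76 [273. 258.] [0.5582 0.2483 0.    ]
drive 0.48 [258. 253.] [0.6124 0.2369 0.012 ]
bit_box 0.75 [286. 247.] [0.4966 0.305  0.012 ]
flux_bottle 0.89 [246. 388.] [ 0.512  -0.1254  0.    ]
capacitor 0.46 [279. 200.] [0.5989 0.3878 0.    ]
capacitor 0.23 [263. 419.] [ 0.3978 -0.144   0.    ]
solder_spool 0.72 [287. 329.] [0.4123 0.1234 0.    ]
side cam at [0.40088269 0.92482765 0.72165598]
nest_mouth 0.92 [320. 273.] [0.5847 0.251  0.012 ]
apron_stop 0.58 [338. 352.] [0.437  0.2756 0.012 ]
lid_front 0.84 [312. 284.] [0.5623 0.2568 0.04  ]
release_top 0.46 [286. 335.] [0.4789 0.1825 0.049 ]
jig 0.86 [328. 283.] [ 0.5666  0.2567 -0.    ]
bit_box 0.9 [342. 318.] [0.4952 0.2934 0.012 ]
flux_bottle 0.6 [216. 339.] [ 0.505  -0.1173  0.    ]
capacitor 0.6 [381. 249.] [0.598  0.3828 0.    ]
solder_spool 0.59 [286. 373.] [0.4081 0.1178 0.    ]
solder_spool 0.18 [383. 249.] [0.5972 0.3864 0.    ]
board_vice 0.25 [319. 274.] [0.5873 0.2377 0.    ]
board_vice 0.21 [218. 338.] [ 0.5056 -0.1079  0.    ]
1.2
```

View pics/side0.png

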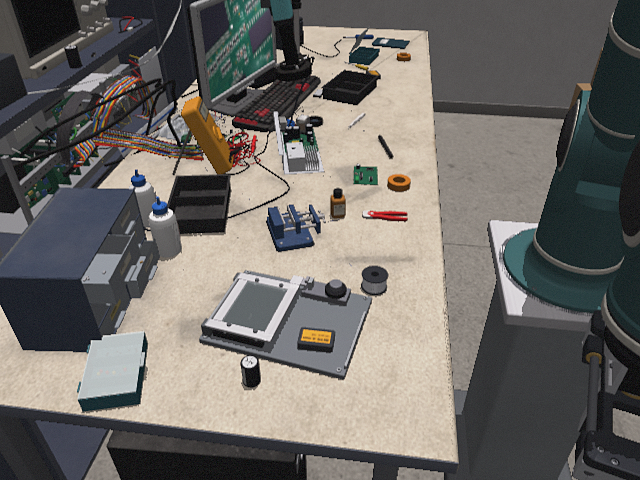

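View pics/scene0.png

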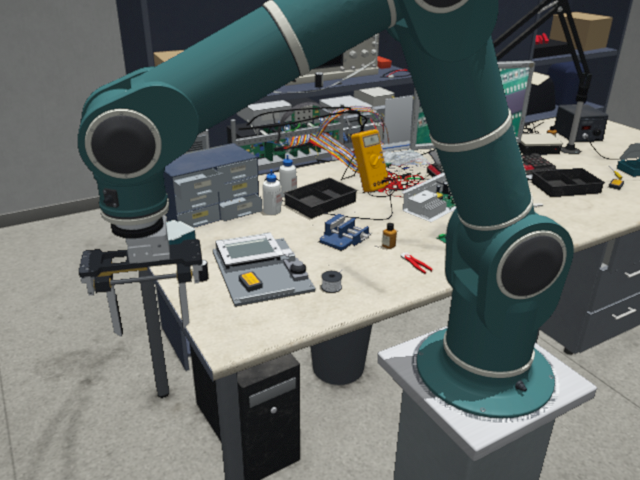

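The side view shows the jig at the left. The button is at about (288,335), the bit box with its orange label at (338,317), and the spool at (278,374). The capacitor is left of the jig at (370,250). The vice is at (228,290), the bottle at (203,338) and the cutters at (215,385). The scene view agrees, so next I look from above with the wrist camera.

```bash
python3 - <<'E'
from h import *
robot.move_ptp([0.47,0.22,0.36],down(np.pi-0.165))
p,d=grab_frame("wrist"); save("w0.png",p); c,R,t=cam("wrist"); print("cam at",-R.T@t,"axis",R[2],readout.get_ee_pos())
np.savez("w0.npz",d=d,R=R,t=t)
P={}
for q,z in (("nest_mouth",.012),("apron_stop",.012),("lid_front",.04),("release_top",.049),("drive",.012),("bit_box",.012),("capacitor",0),("solder_spool",0),("flux_bottle",0),("board_vice",0)):
    for f in tip_of("wrist",q)[:1]: print(q,np.round(f["p"],2),np.round(f["pixel"]),at_z("wrist",f["pixel"],z).round(4))
for q in ("bit_box","release_top","drive"):
    for f in cut_out("wrist",q)[:1]:
        X=cloud("wrist",d,f["pixels"]); 
        r=cv2.minAreaRect((X[:,:2]*1000).astype(np.float32)); print(q,f["p"],len(X),"z",np.percentile(X[:,2],[5,50,95]).round(4),r)
        np.save("m_%s.npy"%q,f["pixels"])
print(readout.get_time())
E
```

```text
cam at [0.40382314 0.23108639 0.51690898] axis [ 0.22821078 -0.03884465 -0.97283654] [0.46961423 0.22095704 0.35965505]
nest_mouth 0.72 [269. 347.] [0.5736 0.2426 0.012 ]
apron_stop 0.79 [165. 356.] [0.4346 0.2746 0.012 ]
lid_front 0.74 [265. 352.] [0.5596 0.2482 0.04  ]
release_top 0.52 [215. 282.] [0.4776 0.1714 0.049 ]
bit_box 0.91 [213. 374.] [0.5012 0.2892 0.012 ]
capacitor 0.74 [264. 444.] [0.5937 0.379  0.    ]
solder_spool 0.86 [166. 235.] [0.4098 0.1147 0.    ]
flux_bottle 0.93 [262.  80.] [ 0.5055 -0.1322  0.    ]
bit_box 0.71 1524 z [0.0203 0.0281 0.0297] ((500.8734436035156, 291.20751953125), (67.20924377441406, 44.08170700073242), 0.1663552075624466)
release_top 0.58 336 z [0.0445 0.0488 0.0505] ((478.23406982421875, 169.9954376220703), (25.078670501708984, 24.491941452026367), 30.678579330444336)
drive 0.66 25532 z [0.0109 0.0135 0.0411] ((557.1948852539062, 234.59658813476562), (207.04318237304688, 271.9549255371094), 80.70697021484375)
3.7167
```

View pics/w0.png

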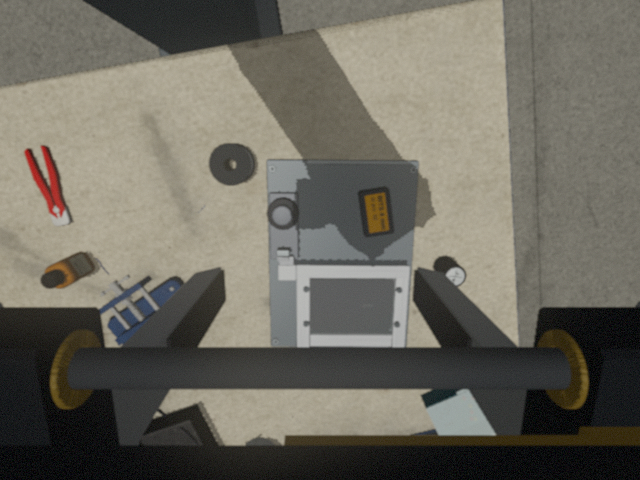

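The wrist view shows the plate spanning columns 268–418. The button is at (213,283), and the box at (212,376) has its long side nearly along world x. The spool is at (164,232) and the cutters at (187,47). The bench around (200,150) is bare, so the box can go there. The plate fit (207x272 mm, yaw -9.3°) and the button height (49 mm) match the given sizes.

```bash
python3 - <<'E'
from h import *
s=np.load("w0.npz"); d=s["d"]; 
X=cloud("wrist",d,np.load("m_drive.npy")); X=X[(X[:,2]>.008)&(X[:,2]<.016)]
r=cv2.minAreaRect((X[:,:2]*1000).astype(np.float32)); print("plate",r)
B=cloud("wrist",d,np.load("m_bit_box.npy")); B=B[B[:,2]>.0255]
r=cv2.minAreaRect((B[:,:2]*1000).astype(np.float32)); print("box",r)
(cx,cy),(w,h),a=r; a=np.radians(a if w>h else a+90); a=(a+np.pi/2)%np.pi-np.pi/2   # long axis yaw
print(a); assert abs(a)<.3 and abs(max(w,h)-62)<6 and abs(min(w,h)-40)<6
O=down(np.pi+a); x,y=cx/1000,cy/1000
robot.gripper_to(.07)
robot.move_ptp([x,y,.10],O)
robot.move_linear([x,y,.0365],.1,threshold=8)
robot.gripper_to(.02)
print("grip",readout.get_opening(),readout.get_grasp_force(),readout.get_ee_pos(),readout.get_time())
robot.move_linear([x,y,.13],.2)
print("held",readout.get_opening(),readout.get_grasp_force())
p,_=grab_frame("wrist"); save("w1.png",p); print(readout.get_time())
E
```

```text
plate ((557.8871459960938, 234.03094482421875), (200.52439880371094, 269.94921875), 80.12146759033203)
box ((498.55206298828125, 289.7941589355469), (39.9256706237793, 61.91002655029297), 89.55264282226562)
-0.007807855683894083
grip 0.039541022583308785 30.00099778175354 [0.49860221 0.28988756 0.03668715] 6.7
held 0.03966053498975551 29.999795258045197
7.3667
```

```bash
cat >> h.py <<'E'
J=np.array([.5654,.248]); YAW=-.1724
def jig(x,y,z):
    c,s=np.cos(YAW),np.sin(YAW); return [J[0]+c*x-s*y,J[1]+s*x+c*y,z]
E
python3 - <<'E'
from h import *
x,y=.44,-.01
robot.move_ptp([x,y,.12],down(np.pi))
print(robot.move_linear([x,y,.0245],.12,threshold=6),readout.get_ee_pos())
robot.gripper_to(.07); robot.pause(.15)
robot.move_linear([x,y,.12],.25)
p,d=grab_frame("wrist"); save("w2.png",p)
for f in cut_out("wrist","bit_box")[:1]:
    B=cloud("wrist",d,f["pixels"]); print(f["p"],np.percentile(B[:,2],[5,50,95]).round(4),B[:,:2].mean(0))
p,d=grab_frame("side"); save("s2.png",p)
for f in tip_of("side","bit_box")[:1]: print(f["p"],f["pixel"],at_z("side",f["pixel"],0))
print(readout.get_time())
E
```

```text
True [ 0.43918671 -0.00967781  0.02394898]
0.64 [0.013  0.0149 0.0161] [ 0.43586607 -0.01105468]
0.76 [245.6, 361.0] [ 0.44304425 -0.01037648  0.        ]
10.8667
```

View pics/s2.png

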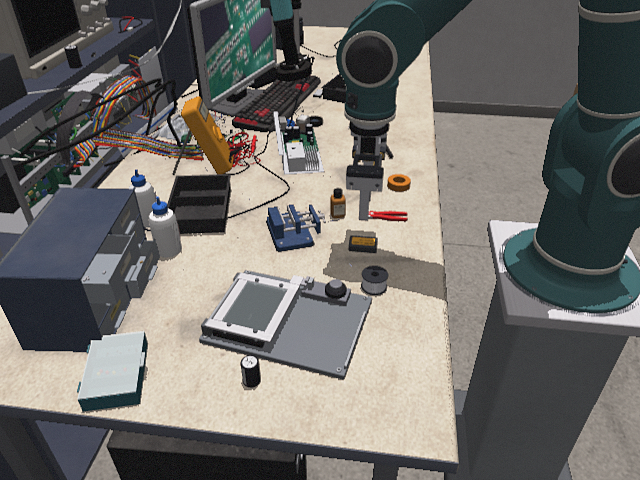

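The box lies on the bench at about (243,362). The apron is clear and the bystanders haven't moved. Next is the button.

```bash
python3 - <<'E'
from h import *
O=down(np.pi+YAW); k=robot.tcp_to_tips
robot.gripper_to(0)
robot.move_ptp(jig(-72,-92,0)[:0]+jig(-.072,-.092,.049+.02+k),O)
print(robot.move_linear(jig(-.072,-.092,.0415+k),.03,threshold=4.8),np.array(readout.get_ee_pos())[2]-k,readout.get_force())
robot.pause(.1)
robot.move_linear(jig(-.072,-.092,.10+k),.2)
robot.move_ptp(jig(-.15,-.03,.30),O)
p,d=grab_frame("wrist"); save("w3.png",p); np.save("d3.npy",d)
m=cut_out("wrist","drive")[:1]; 
for f in m:
    X=cloud("wrist",d,f["pixels"]); print(f["p"],np.percentile(X[:,2],[5,50,95]).round(4)); X=X[(X[:,2]>.024)&(X[:,2]<.033)]
    print(cv2.minAreaRect((X[:,:2]*1000).astype(np.float32)))
for f in tip_of("wrist","drive")[:1]: print(f["p"],f["pixel"],at_z("wrist",f["pixel"],.012))
print("exp nest centre",jig(.057,0,.0285),readout.get_time())
E
```

```text
True 0.045740950479364016 [1.10693566 0.41968351 3.92012596]
exp nest centre [np.float64(0.6215550257971934), np.float64(0.23822180600946394), 0.0285] 14.975
```

View pics/w3.png

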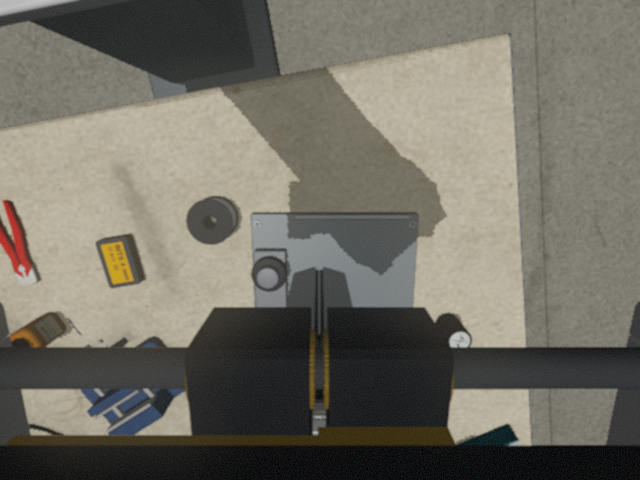

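The gripper hides the lid in this view. The press stopped after about 3 mm, so I check the lid from the side camera.

```bash
python3 - <<'E'
from h import *
p,d=grab_frame("side"); save("s3.png",p[180:420,150:450].repeat(2,0).repeat(2,1))
for f in tip_of("side","lid_front")[:1]: print(f["p"],f["pixel"],at_z("side",f["pixel"],.04))
print(readout.get_time())
E
```

```text
0.87 [246.6, 194.1] [0.78607566 0.09312505 0.04      ]
15.075
```

View pics/s3.png

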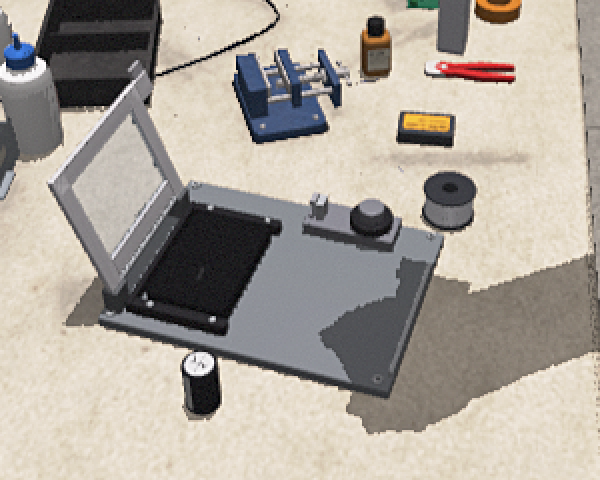

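The lid stands fully open, with the black drive in its nest at about (265,205) in the crop. The bystanders are undisturbed. I measure the drive, then press on it and draw it out in force-checked segments.

```bash
cat >> h.py <<'E'
def drive_pose():
    "drive top outline in the jig frame (mm) from the side camera"
    p,d=grab_frame("side"); X=cloud("side",d,np.ones(d.shape,bool)); c,s=np.cos(YAW),np.sin(YAW)
    q=(X[:,:2]-J)@np.array([[c,-s],[s,c]]); m=(X[:,2]>.0265)&(X[:,2]<.032)&(q[:,0]>-.134)&(q[:,0]<.10)&(abs(q[:,1])<.066)
    print("drive",m.sum(),cv2.minAreaRect((q[m]*1000).astype(np.float32)),np.percentile(q[m]*1000,[2,50,98],axis=0).round(1).tolist(), "z",np.median(X[m,2]))
    return p
E
python3 - <<'E'
from h import *
drive_pose()
for f in tip_of("side","drive")[:1]:
    w=at_z("side",f["pixel"],.012)[:2]-J; print(f["p"],f["pixel"],np.cos(YAW)*w[0]+np.sin(YAW)*w[1],-np.sin(YAW)*w[0]+np.cos(YAW)*w[1])
O=down(np.pi+YAW); k=robot.tcp_to_tips; x=.054
robot.gripper_to(.06)
robot.move_ptp(jig(x,0,.0285+.03+k),O)
print(robot.move_linear(jig(x,0,.024+k),.02,threshold=9)); robot.pause(.2)
print(np.array(readout.get_ee_pos())[2]-k,readout.get_force(),readout.get_time())
E
```

```text
drive 1765 ((54.62942123413086, -0.406890869140625), (127.32369232177734, 80.32070922851562), 89.06143951416016) [[17.5, -51.8], [54.5, 8.5], [92.5, 59.7]] z 0.02834348536465079
0.61 [314.4, 254.1] 0.05806620680103657 0.004303591780872663
True
0.028836241041910217 [-0.33898882  0.11830584  7.45658672] 18.8833
```

```bash
python3 - <<'E'
from h import *
O=down(np.pi+YAW); k=robot.tcp_to_tips
z=.0288
def fz(): return readout.get_force()[2]
for i in range(6):
    if fz()>12: break
    z-=.0004; robot.move_linear(jig(.054,0,z+k),.01); robot.pause(.1); print("z",z,fz())
x=.054
for x in (.044,.024,.0):
    robot.move_linear(jig(x,0,z+k),.05); robot.pause(.1); f=readout.get_force(); print(x,np.round(f,1),readout.get_ee_pos()[2]-k)
    z+= .0003 if f[2]>22 else -.0003 if f[2]<10 else 0
drive_pose(); print(z,readout.get_time())
E
```

```text
z 0.028399999999999998 6.8904707218301775
z 0.027999999999999997 11.54445380643414
z 0.027599999999999996 15.262757929549512
0.044 [-2.7 -0.4 16.3] 0.02877105170310086
0.024 [-3.3  0.6 16.3] 0.028736294153378576
0.0 [-2.3  0.2 16.6] 0.028729003718175473
drive 1302 ((1.6740150451660156, 5.675506591796875), (118.00953674316406, 79.4861831665039), 89.09503173828125) [[-35.8, -47.7], [-9.8, 21.5], [38.8, 61.8]] z 0.028360084544443644
0.027599999999999996 21.8167
```

```bash
python3 - <<'E'
from h import *
k=robot.tcp_to_tips; z=.0276
for x in (-.04,-.075,-.092,-.1):
    robot.move_linear(jig(x,0,z+k),.05); robot.pause(.1); f=readout.get_force(); print(x,np.round(f,1),readout.get_ee_pos()[2]-k)
    z+= .0003 if f[2]>22 else -.0003 if f[2]<10 else 0
robot.move_linear(jig(-.099,0,.06+k),.1)
robot.move_linear(jig(-.099,0,.17+k),.2)
robot.move_ptp([.42,-.02,.32],down(np.pi))
p=drive_pose(); save("s4.png",p[180:420,150:450].repeat(2,0).repeat(2,1)); print(readout.get_time())
E
```

```text
-0.04 [-1.9 -0.  15. ] 0.028738098450435894
-0.075 [-1.5  0.6 18.2] 0.02871632487477036
-0.092 [-2.9 -0.1 19.4] 0.0286910591630202
-0.1 [-0.8 -0.5 17.6] 0.028718310014074218
drive 1926 ((-17.50196075439453, -0.7933731079101562), (120.12862396240234, 238.30685424804688), 85.86457061767578) [[-132.1, -50.6], [-95.8, 9.0], [-57.7, 60.6]] z 0.028399674501720377
27.2417
```

View pics/s4.png

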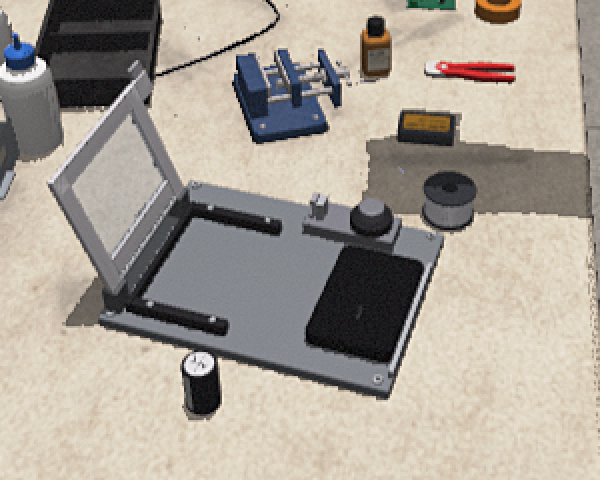

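The drive lies flat and square against the strip at about (365,302) in the crop, with its centre at jig x ≈ -95 mm. The lid is open, the box is on the bench, and the arm is clear.

```bash
python3 -c "
from h import *
print(robot.sign_off())"
```

```text
the job is handed in; nothing more can be done
None
```

I handed the job in at about 27 s: the bit box is flat on the bench, the lid is fully open, the drive is square against the stop strip (jig x ≈ -95 mm), and nothing else on the bench moved; the hand-in returned no verdict.

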